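# Back off the locking collar of the ball vise

### The arm

A 7-joint arm with a two-finger parallel gripper is mounted at the origin on the work surface. World frame = base frame: x ahead of the robot, y to its left, z up, the work surface at z = 0. Lengths are in m, angles in rad, forces in N, time in s.
With the tool pointing down it reaches from about 0.4 to 0.875 m from the base axis. Payload 4.4 kg.
Tool frame: the origin (TCP) lies at the very end of the fingers, on their centre line; the grasp point (between the pads) lies 19 mm behind it (r.pinch_z is the distance from the TCP to the grasp point, in m); z points along the fingers, x is the direction in which the jaws open and shut, and the axes are right-handed (so a half turn about z gives the same grasp; the last joint's range is limited). The gripper opens to 85 mm and grips with 20 to 120 N. Pads are 22 mm wide; open, the fingers measure 114 mm over their backs; the gripper's body (76 mm by 85 mm) begins 54 mm behind the grasp point. The pads swing forward as they close: fully open they stand 13 mm farther back than shut.
Start: joints at [-1.362, 0.628, 0.038, 1.517, -0.027, 0.996, -0.02], TCP at [0.176, 0.626, 0.231] pointing down, gripper open.
Joint ranges: [-3.06, 3.06], [-0.37, 2.12], [-1.25, 1.32], [0.18, 2.47], [-1.1, 4.24], [0.23, 1.98], [-2.94, 2.94]. Speed limits (rad/s): [2.57, 2.57, 3.14, 3.14, 3.14, 3.14, 3.14].

### API

Orientations are given as a rotation vector (axis times angle).
In Python, from station import read_state, cams, job, r gives the robot as it stands.
- The arm moves only by the tool send_rows, never from a script. Its argument "rows" is a list of rows, each a list of 3 entries, a list of its own where there are three numbers: the shift along the tool's x, y, z in mm, then the turn, a rotation vector about the tool's x, y, z in degrees, then the gripper command: -1 is fully open, 1 is shut, values between are in proportion. A call has 1 to 12 rows; each row is the pose to reach, as a shift and turn from the pose commanded when the call began, along the tool's axes at that moment; what a row does not reach only later rows make up. A row lasts 1/8 s, in which the tool goes at most 62.5 mm and 10.7 degrees, less where a joint would pass 70% of its speed; a pose out of reach is approached as far as the arm can. A call with a gripper value outside its range is refused whole. The fingers move at their own pace and stop on an object; "force" is the grip in N (left out, the last holds). Time passes only in rows, so rows that repeat a pose let the fingers close. It gives the time, the measured TCP pose, the force and the opening at its end, in the units of the state.
- read_state(): the state, without advancing time (a new reading comes with each control period).
- cams.camera(name): name is "scene" or "top" or "wrist"; returns (picture, depth): 400x640x3 uint8, red, green, blue; 400x640 float32, m along the optical axis (not along the pixel's ray), 0 where there is no reading.
- cams.get_calibration(name): a dict with "fx", "fy", "cx", "cy" (pixels), "k1" (the pictures are not rectified: a ray, as slopes to the right and down, at radius r is drawn at 1 + k1 r^2 times it, then the intrinsics apply), "R" (3x3) and "t" (3): a world point X has camera coordinates R X + t. Camera axes: x right, y down, z forward; pixel columns grow to the right and rows downward; lengths in m; the calibration is good to about 2 mm. A picture is of the moment at which its call begins: read the wrist's pose just before it. get_calibration takes no time and is no camera call; for the wrist camera it gives the pose at the moment of the call.
- job.close_job(): hands the job in, once; it reports no verdict.
The state is a dict: "time": time; "joint_pos": joint angles; "qd": joint speeds; "tau": joint torques, N m; "tcp_pos": TCP position; "tcp_rot": TCP orientation; "contact_force": force on the tool from outside, world axes, zero at the start; "wrist_torque": the same for the moment, N m; "width": finger opening in m.
Only numpy, scipy, OpenCV 4.12 (cv2) and the standard library are available. Lean on these libraries where they do the work, as an engineer would, in place of code of your own. Each camera call takes 0.05 s, during which the arm holds its last target.

### The job

Loosen the knurled brass locking collar of the ball vise by rolling a fingertip along its rim, anticlockwise seen from above, until its red mark has come round to the white index line on the vise for the second time, and leave it standing there. The mark starts just past the index line, so this is nearly two full turns. Nothing needs gripping or lifting: leave the hammer, the punch and the steel block where they are, and back away when you have finished.

Things in the scene. Friction and masses are not known exactly. Their poses are not given: they have to be found in the camera images.
- vise: Round upright ball vise bolted to the bench; origin under its centre, z up, place and yaw vary. Dark steel foot 120 mm across, 20 mm high (rising to 28 mm under the collar); brass collar above; inside the collar's top a fixed steel head 58 mm across, top at 66 mm, with two jaws reaching 82 mm and a silver plate reaching 87 mm, these within 22 mm of the axis.
- vise_axis (a point): Point on the collar's vertical axis, 48 mm above the bench, fixed to the vise. The collar's rim has 24 upright rounded ridges: crests 46.5 mm, valleys about 43 mm from the axis, standing from 33 to 61 mm above the bench when tight. A finger outside the rim, pushed along it while overlapping the ridges by 1 to 3 mm, carries the collar round.
- vise_index (a point): White index line, 10 by 7 mm, on top of the fixed head, 23 mm from the axis on the vise's -x side, 67 mm above the bench. A white block on the foot, 53 mm from the axis, marks the same direction.
- collar (a joint): Turn of the collar in rad, counted over all turns, growing anticlockwise from above (loosening). 0: tight, red mark at the index; 6.28 and 12.57: one and two turns out, mark at the index again. Starts at 0.4 to 1.6. Needs about 0.1 N m (2 to 3 N at the rim), stays where left, no stop before 20, so can be overturned; can be turned back. Rises 1.9 mm a turn.
- collar_mark (a point): Centre of the red mark on the collar's top face, 12 by 8 mm, 36 mm from the axis, 63 mm above the bench when tight; a red stripe continues down the rim.
- dapping_block: Loose steel block, a 50 mm cube with dimples, 0.9 kg, origin at the centre of its underside, 120 to 190 mm from the vise's axis. To be left alone.
- punch: Loose steel punch standing on end, 18 mm thick, 78 mm tall, origin at the centre of its underside, 130 to 190 mm from the vise's axis. To be left alone.
- hammer: Loose hammer, 260 mm long, 26 mm high, lying on the bench beyond the vise along its own x axis with its 80 mm wide head at the +x end, origin in its middle on the underside, 175 to 220 mm from the vise's axis. To be left alone.

How it is judged:
By the outcome, as a careful person would: the job done as asked, in the order asked, and still so for the second after the job is handed in, with the robot touching nothing.
It also fails if it takes over 61 s, if anything falls off the work surface, if the arm or the gripper's body presses on something with over 40 N, if the wrist force passes 120 N, or if a joint passes its speed limit or range.

## Working session

There is one attempt and no reset: what is moved stays moved. The work goes in short steps, Python scripts to look and compute and a tool call to move; the robot and the scene stay as the last step left them, time stands still between calls to the robot, and variables do not carry over. Pictures are saved under pics/ and viewed, and the job is handed in when it is done.

Besides the shell and the picture viewer there is one more tool, called as name(argument=value, ...), one argument or row to a line, values as JSON. send_rows: Moves the arm, as the interface text tells. Its arguments: {"type":"object","properties":{"rows":{"type":"array"},"force":{"type":"number"}},"required":["rows"]}

```bash
ls; mkdir -p pics; python3 - <<'E'
from station import read_state,cams,r
import cv2,numpy as np
print(read_state())
for n in ["scene","top"]:
    p,d=cams.camera(n); cv2.imwrite(f"pics/{n}0.png",p[:,:,::-1]); np.save(f"pics/{n}0d.npy",d); print(n,cams.get_calibration(n))
E
```

```text
pics
{'time': 0.0, 'joint_pos': array([-1.36178158,  0.6293361 ,  0.03842373,  1.51838913, -0.02700943,
        0.99628543, -0.01999459]), 'qd': array([-2.43014511e-03, -5.56140032e-04,  1.33591441e-05, -3.55253449e-04,
       -7.60797230e-04, -8.81650765e-04,  7.86421356e-04]), 'tau': array([-9.51795337e-04, -5.63388813e+01,  1.22567900e+00, -1.93448746e+01,
        1.09371456e-02,  1.03762862e-02, -3.39814704e-06]), 'tcp_pos': array([0.17617775, 0.62501228, 0.23038849]), 'tcp_rot': array([ 2.50385274e+00,  1.89554250e+00, -2.37352564e-03]), 'contact_force': array([-0.7282981 , -0.45214125,  0.4705359 ]), 'wrist_torque': array([-0.03369069,  0.01308869, -0.00099694]), 'width': 0.08543941840211998}
scene {'fx': 380.44117070024345, 'fy': 380.44117070024345, 'cx': 306.65944068435357, 'cy': 197.72637345838706, 'k1': 0.021211370430941456, 'R': array([[-0.57880035,  0.8153896 ,  0.01139942],
       [ 0.57251049,  0.41626902, -0.70636524],
       [-0.5807081 , -0.40231816, -0.70775575]]), 't': array([ 0.34602848, -0.34117222,  1.20787111])}
top {'fx': 492.31388551938034, 'fy': 492.31388551938034, 'cx': 312.6108549885308, 'cy': 198.53847841650511, 'k1': 0.03467167415605856, 'R': array([[-0.02882789, -0.99958184,  0.00225807],
       [-0.97638698,  0.02767496, -0.21424882],
       [ 0.21409674, -0.00838109, -0.97677651]]), 't': array([0.0533632 , 0.62947144, 0.86475384])}
```

View pics/scene0.png

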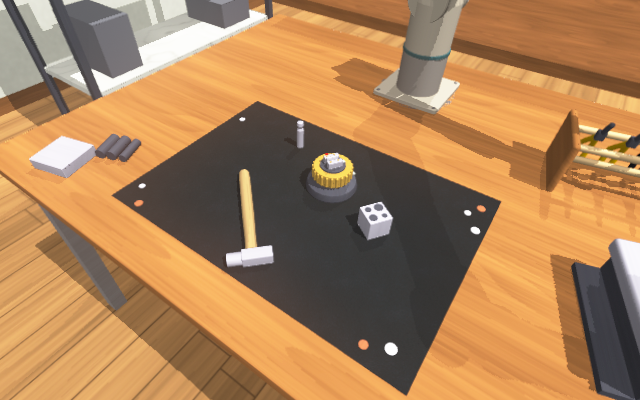

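View pics/top0.png

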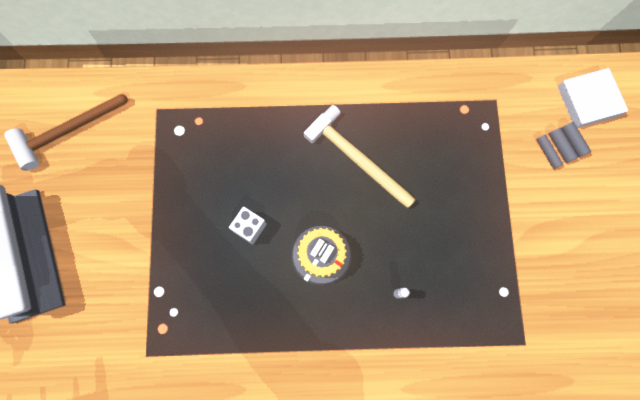

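The top picture shows the vise at about (322,253), the white block at (307,278), the red mark at (340,264), the steel block at (247,225), the punch at (402,293) and the hammer from (322,124) to (410,203).

```bash
cat > h.py <<'E'
import numpy as np,cv2
from station import read_state,cams,job,r
def ray(c,u,v):
    K=np.array([[c['fx'],0,c['cx']],[0,c['fy'],c['cy']],[0,0,1]])
    xd=np.array([(u-c['cx'])/c['fx'],(v-c['cy'])/c['fy']]); x=xd.copy()
    for _ in range(10): x=xd/(1+c['k1']*(x@x))
    return np.array([x[0],x[1],1.])
def onz(c,u,v,z):
    R,t=np.array(c['R']),np.array(c['t']); o=-R.T@t; d=R.T@ray(c,u,v); return o+d*(z-o[2])/d[2]
def proj(c,X):
    p=np.array(c['R'])@X+c['t']; a=p[:2]/p[2]; a=a*(1+c['k1']*(a@a)); return np.array([c['fx']*a[0]+c['cx'],c['fy']*a[1]+c['cy']])
def cents(m,amin=5):
    n,l,s,ce=cv2.connectedComponentsWithStats(m.astype(np.uint8)); return sorted([(int(s[i,4]),*ce[i].round(2)) for i in range(1,n) if s[i,4]>=amin],reverse=True)
def masks(p):
    h=cv2.cvtColor(p,cv2.COLOR_RGB2HSV); H,S,V=[h[...,i].astype(int) for i in range(3)]
    yel=(H>18)&(H<35)&(S>120)&(V>110); red=((H<9)|(H>172))&(S>140)&(V>80); wh=(S<40)&(V>190)
    return yel,red,wh
E
python3 - <<'E'
from h import *
for n,roi in (("top",(215,295,280,365)),("scene",(140,205,295,370))):
    p=cv2.imread(f"pics/{n}0.png")[:,:,::-1].copy(); c=cams.get_calibration(n)
    a,b,e,f=roi
    q=np.zeros_like(p); q[a:b,e:f]=p[a:b,e:f]
    y,rd,w=masks(q)
    cnt=np.argwhere(y)[:,::-1].astype(np.float32)
    hull=cv2.convexHull(cnt); el=cv2.fitEllipse(hull); print(n,el, y.sum())
    for z in (.048,.06): print(' ctr',z,onz(c,*el[0],z).round(4))
    for s in cents(rd,3): print(' red',s,onz(c,s[1],s[2],.0635).round(4))
    for s in cents(w,3): print(' wh',s,onz(c,s[1],s[2],.067).round(4),onz(c,s[1],s[2],.028).round(4))
    cv2.imwrite(f"pics/{n}crop.png",cv2.resize(p[a:b,e:f],None,fx=7,fy=7,interpolation=cv2.INTER_CUBIC)[:,:,::-1])
E
```

```text
top ((321.7586975097656, 252.27467346191406), (47.845760345458984, 48.42060852050781), 30.224853515625) 134
 ctr 0.048 [0.5307 0.0209 0.048 ]
 ctr 0.06 [0.5294 0.0212 0.06  ]
 red (22, np.float64(338.0), np.float64(262.91)) [ 0.5085 -0.0081  0.0635]
 wh (120, np.float64(326.49), np.float64(253.65)) [0.5259 0.0127 0.067 ] [0.5299 0.0114 0.028 ]
 wh (117, np.float64(316.58), np.float64(247.5)) [0.5378 0.0307 0.067 ] [0.5423 0.0301 0.028 ]
 wh (34, np.float64(315.09), np.float64(261.94)) [0.5112 0.0342 0.067 ] [0.5146 0.0338 0.028 ]
 wh (34, np.float64(306.82), np.float64(276.91)) [0.4844 0.0502 0.067 ] [0.4867 0.0505 0.028 ]
 wh (31, np.float64(322.48), np.float64(248.9)) [0.5349 0.0198 0.067 ] [0.5393 0.0188 0.028 ]
scene ((332.0550537109375, 169.9253387451172), (34.9171142578125, 43.13450241088867), 92.51392364501953) 764
 ctr 0.048 [0.5301 0.0214 0.048 ]
 ctr 0.06 [0.5422 0.0284 0.06  ]
 red (5, np.float64(326.2), np.float64(153.4)) [ 0.5049 -0.0118  0.0635]
 wh (137, np.float64(333.36), np.float64(158.77)) [0.5154 0.0141 0.067 ] [ 0.4736 -0.0097  0.028 ]
 wh (4, np.float64(353.5), np.float64(172.5)) [0.5291 0.0745 0.067 ] [0.4883 0.055  0.028 ]
```

View pics/topcrop.png

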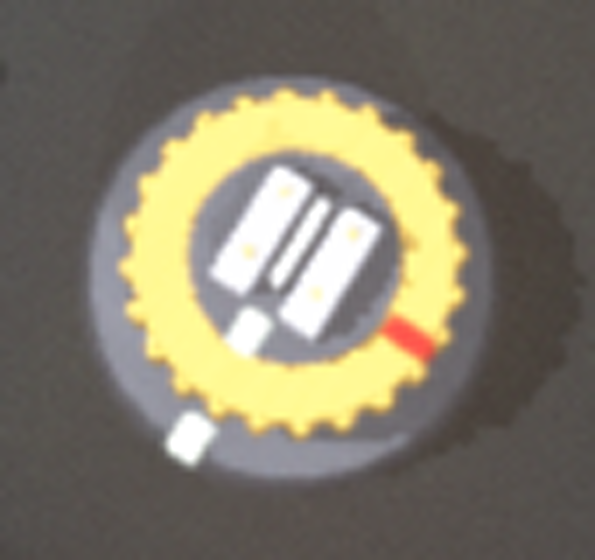

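```bash
cat >> h.py <<'E'
from scipy.spatial.transform import Rotation as Ro
def shift(target,s=None):
    s=s or read_state(); return (Ro.from_rotvec(s['tcp_rot']).as_matrix().T@(np.array(target)-s['tcp_pos'])*1000).round(1)
def turn_to(Rt):
    s=read_state(); return np.degrees((Ro.from_rotvec(s['tcp_rot']).inv()*Ro.from_matrix(Rt)).as_rotvec()).round(2)
RD=np.array([[1,0,0],[0,-1,0],[0,0,-1.]])
E
python3 - <<'E'
from h import *
c=cams.get_calibration('top')
for n,u,v,z in(('block',247,225,.05),('punch',402,291,.078),('ham',322,124,.026),('hamend',410,203,.02)):
    print(n,onz(c,u,v,z)-[.5295,.021,0])
print(shift([.63,.02,.15]),turn_to(RD))
E
```

```text
block [0.05709299 0.14083767 0.05      ]
punch [-0.07550067 -0.14123132  0.078     ]
ham [ 0.26624122 -0.00975252  0.026     ]
hamend [ 0.09722404 -0.17946877  0.02      ]
[-459.1  601.    81.3] [6.000e-02 8.000e-02 7.426e+01]
```

send_rows(
  rows=[
    [[-40,52,0],[0,0,7],1],
    [[-80,104,0],[0,0,14],1],
    [[-120,156,0],[0,0,21],1],
    [[-160,208,0],[0,0,28],1],
    [[-200,261,10],[0,0,35],1],
    [[-240,314,20],[0,0,42],1],
    [[-280,366,30],[0,0,49],1],
    [[-320,418,40],[0,0,56],1],
    [[-360,471,50],[0,0,63],1],
    [[-400,523,60],[0,0,70],1],
    [[-435,570,71],[0.06,0.08,74.2],1],
    [[-459,601,81],[0.06,0.08,74.2],1],
  ],
)

```text
time: 1.6
tcp_pos: [0.6237, 0.0295, 0.1524]
tcp_rot: [-3.14, -0.001, -0.0]
contact_force: [0.9, 0.1, -0.3]
width: -0.0004
```

```bash
python3 - <<'E'
from h import *
s=read_state(); print(s)
print(shift([.63,.021,.06]),turn_to(RD))
p,d=cams.camera('wrist'); cv2.imwrite('pics/w1.png',p[:,:,::-1])
E
```

```text
{'time': 1.6, 'joint_pos': array([-0.29857743,  0.70665938,  0.34586085,  1.67613895, -0.31043902,
        0.81286944,  0.18662002]), 'qd': array([ 0.83549089,  0.46108001, -0.12093349, -0.66421357, -0.03144623,
        0.18893663,  0.64307043]), 'tau': array([-1.99247271e+00, -5.83272707e+01,  7.29146406e+00, -1.32923627e+01,
        1.98863181e-01, -3.01056833e-02, -7.75757879e-01]), 'tcp_pos': array([0.62371514, 0.02946378, 0.15239484]), 'tcp_rot': array([-3.13979725e+00, -1.15774048e-03, -4.99590920e-04]), 'contact_force': array([ 0.91084998,  0.14009019, -0.30216472]), 'wrist_torque': array([ 0.04435484, -0.02752139, -0.05446522]), 'width': -0.00042291996658496306}
[ 6.2  8.6 92.4] [-0.1  -0.02  0.04]
```

View pics/w1.png

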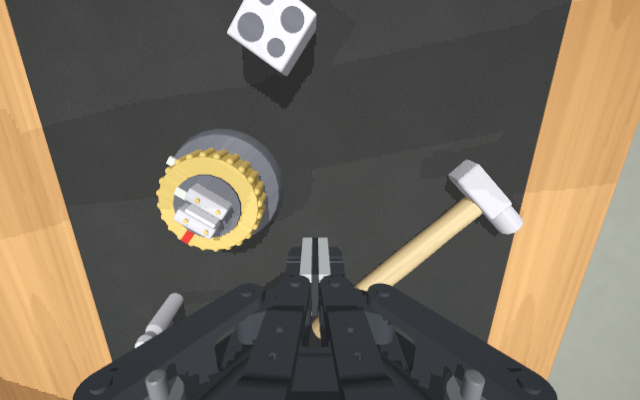

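The wrist picture shows the shut fingertips at (315,250), links bulging out to either side further back, and the collar at (212,200). The links could foul the jaws, so I'll measure their profile from depth.

```bash
python3 - <<'E'
from h import *
p,d=cams.camera('wrist'); c=cams.get_calibration('wrist'); s=read_state()
print(s['tcp_pos'],d.min(),c['fx'],cams.get_calibration('wrist')['t'])
R=np.array(c['R']);Rt=Ro.from_rotvec(s['tcp_rot']).as_matrix()
P=[]
for v in range(0,400,2):
  for u in range(0,640,2):
    if 0<d[v,u]<.28:
      X=R.T@(ray(c,u,v)*d[v,u]-c['t']); P.append(Rt.T@(X-s['tcp_pos'])*1000)
P=np.array(P); P=P[(abs(P[:,0])<120)]
o=-R.T@c['t']; print('cam in tool',Rt.T@(o-s['tcp_pos'])*1000)
for z in range(-120,6,6):
    q=P[(P[:,2]>=z)&(P[:,2]<z+6)]
    if len(q): print(z,len(q),q.min(0).round(),q.max(0).round())
E
```

```text
[0.62514245 0.02110679 0.1516549 ] 0.0 288.256871273229 [-0.62418077  0.0082445   0.31313185]
cam in tool [  -0.83029981  -83.22596718 -142.48775216]
-102 88 [-19. -21. -97.] [ 18. -19. -96.]
-96 718 [-62. -21. -96.] [ 60. -10. -90.]
-90 2081 [-62. -19. -90.] [ 61.  -2. -84.]
-84 1510 [-61. -18. -84.] [ 60.   6. -78.]
-78 1496 [-56. -19. -78.] [ 54.  11. -72.]
-72 1043 [-51. -18. -72.] [ 49.  11. -66.]
-66 666 [-46. -17. -66.] [ 46.  11. -60.]
-60 1030 [-41. -13. -60.] [ 40.  11. -54.]
-54 555 [-37. -14. -54.] [ 36.  11. -48.]
-48 302 [-32. -14. -48.] [ 30.  12. -42.]
-42 149 [-18. -12. -42.] [ 16.  11. -36.]
-36 79 [-14. -12. -36.] [ 12.  11. -30.]
-30 109 [-14. -11. -30.] [ 13.  -6. -24.]
-24 86 [-14. -12. -24.] [ 13.  -6. -18.]
-18 84 [-14. -11. -18.] [ 12.  -6. -12.]
-12 62 [-14. -11. -12.] [12. -6. -6.]
-6 16 [ -8. -11.  -6.] [  5. -10.  -3.]
```

send_rows(
  rows=[
    [[0,0,30],[0,0,0],1],
    [[0,0,60],[0,0,0],1],
    [[0,0,90],[0,0,0],1],
    [[0,0,114],[0,0,0],1],
    [[0,0,114],[0,0,0],1],
    [[0,0,114],[0,0,0],1],
  ],
)

```text
time: 2.45
tcp_pos: [0.6232, 0.031, 0.0397]
tcp_rot: [-3.14, -0.002, -0.002]
contact_force: [-0.7, 0.5, -0.5]
width: -0.0
```

```bash
python3 - <<'E'
from h import *
s=read_state(); print(s['tcp_pos'],s['qd'].round(3)); print(shift([.5925,.021,.036]))
E
```

```text
[0.62318381 0.03098981 0.0396812 ] [-0.001 -0.016  0.004 -0.007 -0.001 -0.003  0.001]
[-30.7  10.    3.6]
```

send_rows(
  rows=[
    [[-15,10,3.5],[0,0,0],1],
    [[-27,10,3.5],[0,0,0],1],
    [[-31,10,3.5],[0,0,0],1],
    [[-32,10,3.5],[0,0,0],1],
    [[-33,10,3.5],[0,0,0],1],
    [[-33,10,3.5],[0,0,0],1],
  ],
)

```text
time: 3.2
tcp_pos: [0.5913, 0.0214, 0.036]
tcp_rot: [-3.14, -0.002, -0.005]
contact_force: [1.9, 0.5, 2.9]
width: -0.0001
```

send_rows(
  rows=[
    [[-1,0,0],[0,0,0],1],
    [[-2,0,0],[0,0,0],1],
    [[-2,0,0],[0,0,0],1],
  ],
)

```text
time: 3.58
tcp_pos: [0.591, 0.0213, 0.0362]
tcp_rot: [-3.14, -0.002, -0.011]
contact_force: [7.1, 1.8, 1.7]
width: 0.0001
```

```bash
cat >> h.py <<'E'
from scipy.optimize import brentq
def rho(ph,D,a=14.,b=11.):
    def f(q):
        x,y=abs(q*np.cos(ph)),abs(q*np.sin(ph)); return np.hypot(max(x-a,0),max(y-b,0))-D
    return brentq(f,20,120)
def path(ax,p0,phs,D,a=14.,b=11.):
    # p0: commanded xy at start (m); rows in tool axes mm (tool x=+x world, tool y=-y world)
    out=[]
    for d in phs:
        ph=np.radians(d); q=rho(ph,D,a,b); X=np.array(ax)*1000+q*np.array([np.cos(ph),np.sin(ph)])
        w=X-np.array(p0)*1000; out.append([round(w[0],1),round(-w[1],1)])
    return out
E
python3 - <<'E'
from h import *
print(path((.5305,.021),(.5882,.021),range(4,49,4),43.2))
E
```

```text
[[np.float64(-0.5), np.float64(-4.0)], [np.float64(-0.5), np.float64(-8.0)], [np.float64(-0.5), np.float64(-12.2)], [np.float64(-0.8), np.float64(-16.3)], [np.float64(-1.5), np.float64(-20.4)], [np.float64(-2.7), np.float64(-24.5)], [np.float64(-4.2), np.float64(-28.5)], [np.float64(-6.1), np.float64(-32.3)], [np.float64(-8.4), np.float64(-35.8)], [np.float64(-11.0), np.float64(-39.2)], [np.float64(-13.9), np.float64(-42.3)], [np.float64(-17.1), np.float64(-45.1)]]
```

send_rows(
  rows=[
    [[-0.5,-4,0],[0,0,0],1],
    [[-0.5,-8,0],[0,0,0],1],
    [[-0.5,-12,0],[0,0,0],1],
    [[-0.8,-16.3,0],[0,0,0],1],
    [[-1.5,-20.4,0],[0,0,0],1],
    [[-2.7,-24.5,0],[0,0,0],1],
  ],
)

```text
time: 4.32
tcp_pos: [0.5849, 0.0454, 0.0356]
tcp_rot: [-3.14, -0.001, -0.0]
contact_force: [3.5, -0.8, 2.9]
width: -0.0003
```

```bash
cat > look.py <<'E'
from h import *
import sys
n=sys.argv[1]; s=read_state(); p,d=cams.camera('top'); c=cams.get_calibration('top')
print(s['time'],'tcp',s['tcp_pos'].round(4),'F',s['contact_force'].round(1))
q=np.zeros_like(p); q[200:310,265:380]=p[200:310,265:380]; 
h=cv2.cvtColor(q,cv2.COLOR_RGB2HSV).astype(int); rd=((h[...,0]<9)|(h[...,0]>172))&(h[...,1]>110)&(h[...,2]>80)
for e in cents(rd,3):
    X=onz(c,e[1],e[2],.065)-[.5295,.021,0]; print('red',e,X.round(4),np.hypot(*X[:2]).round(4),np.degrees(np.arctan2(X[1],X[0])).round(1))
cv2.imwrite(f'pics/{n}.png',cv2.resize(p[200:310,265:380],None,fx=5,fy=5,interpolation=cv2.INTER_CUBIC)[:,:,::-1])
E
python3 look.py t1
```

```text
4.325 tcp [0.5849 0.0454 0.0356] F [ 3.5 -0.8  2.9]
red (26, np.float64(341.08), np.float64(252.81)) [-0.0026 -0.0355  0.065 ] 0.0356 -94.2
```

View pics/t1.png

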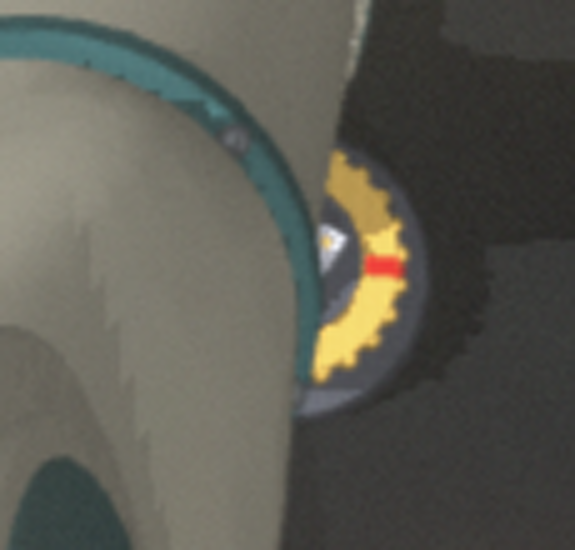

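```bash
cat > nx.py <<'E'
from h import *
import sys
x,y,p0=map(float,sys.argv[1:4]); D=float(sys.argv[4]); n=int(sys.argv[5]) if len(sys.argv)>5 else 12; st=float(sys.argv[6]) if len(sys.argv)>6 else 5
ax=(.5305,.021)
P=path(ax,(x,y),[p0+st*(i+1) for i in range(n)],D)
print([[float(a),float(b)] for a,b in P], 'end',x+P[-1][0]/1000,y-P[-1][1]/1000,p0+st*n)
E
python3 nx.py .5855 .0455 24 43.2
```

```text
[[-1.9, -4.9], [-4.5, -9.6], [-7.6, -13.9], [-11.2, -17.8], [-15.3, -21.2], [-19.7, -24.1], [-24.4, -26.4], [-29.3, -28.1], [-34.4, -29.2], [-39.5, -29.7], [-44.5, -29.7], [-49.3, -29.7]] end 0.5362 0.0752 84.0
```

send_rows(
  rows=[
    [[-1.9,-4.9,0],[0,0,0],1],
    [[-4.5,-9.6,0],[0,0,0],1],
    [[-7.6,-13.9,0],[0,0,0],1],
    [[-11.2,-17.8,0],[0,0,0],1],
    [[-15.3,-21.2,0],[0,0,0],1],
    [[-19.7,-24.1,0],[0,0,0],1],
    [[-24.4,-26.4,0],[0,0,0],1],
    [[-29.3,-28.1,0],[0,0,0],1],
    [[-34.4,-29.2,0],[0,0,0],1],
    [[-39.5,-29.7,0],[0,0,0],1],
    [[-44.5,-29.7,0],[0,0,0],1],
    [[-49.3,-29.7,0],[0,0,0],1],
  ],
)

```text
time: 5.88
tcp_pos: [0.5361, 0.0782, 0.0358]
tcp_rot: [-3.137, -0.005, -0.003]
contact_force: [3.7, 7.4, -0.7]
width: 0.0001
```

```bash
python3 look.py t2; python3 nx.py .5362 .0752 84 43.2
```

```text
5.875 tcp [0.5361 0.0782 0.0358] F [ 3.7  7.4 -0.7]
red (27, np.float64(331.59), np.float64(234.7)) [ 0.0317 -0.0192  0.065 ] 0.037 -31.2
[[-4.8, 0.0], [-9.5, 0.0], [-14.3, -0.0], [-19.2, 0.0], [-24.3, 0.2], [-29.3, 1.1], [-34.3, 2.6], [-39.1, 4.6], [-43.7, 7.3], [-47.9, 10.5], [-51.7, 14.2], [-55.0, 18.4]] end 0.4812 0.0568 144.0
```

send_rows(
  rows=[
    [[-4.8,0,0],[0,0,0],1],
    [[-9.5,0,0],[0,0,0],1],
    [[-14.3,0,0],[0,0,0],1],
    [[-19.2,0,0],[0,0,0],1],
    [[-24.3,0.2,0],[0,0,0],1],
    [[-29.3,1.1,0],[0,0,0],1],
    [[-34.3,2.6,0],[0,0,0],1],
    [[-39.1,4.6,0],[0,0,0],1],
    [[-43.7,7.3,0],[0,0,0],1],
    [[-47.9,10.5,0],[0,0,0],1],
    [[-51.7,14.2,0],[0,0,0],1],
    [[-55,18.4,0],[0,0,0],1],
  ],
)

```text
time: 7.42
tcp_pos: [0.4804, 0.0563, 0.0355]
tcp_rot: [-3.14, -0.001, -0.0]
contact_force: [0.2, 0.4, 0.3]
width: -0.0001
```

```bash
python3 look.py t3; python3 nx.py .4812 .0568 144 43.2
```

```text
7.425 tcp [0.4804 0.0563 0.0355] F [0.2 0.4 0.3]
red (19, np.float64(316.58), np.float64(231.47)) [0.0386 0.0087 0.065 ] 0.0395 12.7
[[-2.8, 4.5], [-5.0, 9.3], [-6.6, 14.3], [-7.6, 19.5], [-7.9, 24.7], [-7.9, 29.8], [-7.9, 34.8], [-7.9, 39.8], [-7.9, 44.9], [-7.8, 50.0], [-7.1, 55.2], [-5.7, 60.3]] end 0.47550000000000003 -0.003499999999999996 204.0
```

View pics/t3.png

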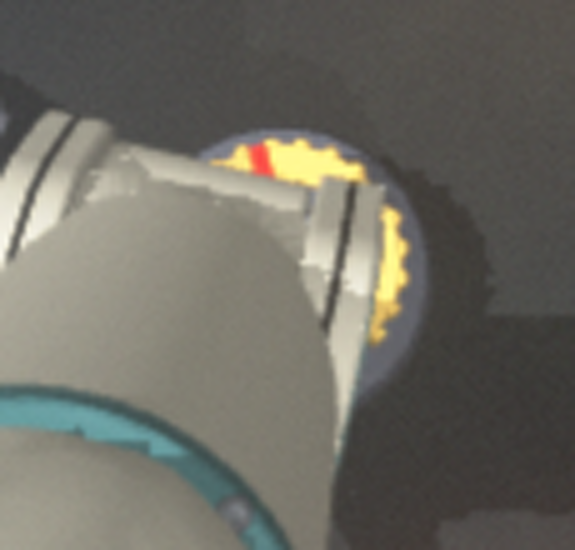

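```bash
sed -i 's/ax=(.5305,.021)/ax=(.530,.0207)/; s/(x,y),\[p0+st\*(i+1) for i in range(n)\],D)/(x,y),[p0+st*(i+1) for i in range(n)],D+4,10.,7.)/' nx.py;  python3 nx.py .4812 .0568 144 42.7
```

```text
[[-1.7, 5.8], [-4.0, 10.4], [-5.8, 15.2], [-7.0, 20.1], [-7.7, 25.1], [-7.9, 30.1], [-7.9, 35.1], [-7.9, 40.1], [-7.9, 45.1], [-7.4, 50.1], [-6.3, 55.1], [-4.8, 59.9]] end 0.4764 -0.0030999999999999986 204.0
```

send_rows(
  rows=[
    [[-1.5,5.8,0],[0,0,0],1],
    [[-3.8,10.4,0],[0,0,0],1],
    [[-5.6,15.2,0],[0,0,0],1],
    [[-6.8,20.1,0],[0,0,0],1],
    [[-7.5,25.1,0],[0,0,0],1],
    [[-7.7,30.1,0],[0,0,0],1],
  ],
)

```text
time: 8.22
tcp_pos: [0.4718, 0.0264, 0.0353]
tcp_rot: [-3.14, -0.002, 0.003]
contact_force: [-1.9, 2.3, 0.3]
width: 0.0
```

```bash
python3 look.py t4; python3 nx.py .4735 .0267 174 42.7
```

```text
8.225 tcp [0.4718 0.0264 0.0353] F [-1.9  2.3  0.3]
[[-0.2, 5.0], [-0.2, 10.0], [-0.2, 15.0], [0.3, 20.0], [1.4, 25.0], [2.9, 29.8], [5.1, 34.5], [7.7, 38.9], [10.8, 43.0], [14.3, 46.8], [18.2, 50.1], [22.4, 53.0]] end 0.49589999999999995 -0.026299999999999997 234.0
```

View pics/t4.png

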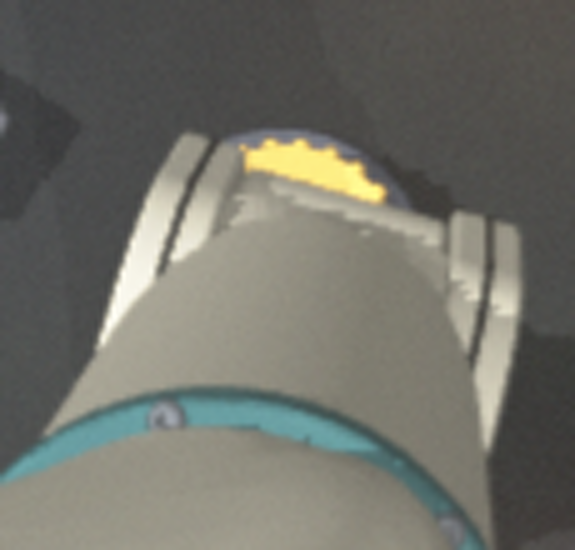

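```bash
sed -i 's/ax=(.530,.0207)/ax=(.5315,.0207)/; s/,D+4,10.,7.)/,D+4,9.2,7.)/' nx.py;  python3 nx.py .4735 .0267 174 43
```

```text
[[1.8, 5.0], [1.8, 9.9], [1.8, 14.9], [2.3, 19.9], [3.3, 24.8], [4.9, 29.7], [6.9, 34.3], [9.5, 38.7], [12.5, 42.8], [15.9, 46.6], [19.8, 50.0], [23.9, 52.9]] end 0.49739999999999995 -0.026199999999999994 234.0
```

send_rows(
  rows=[
    [[1.8,5,0],[0,0,0],1],
    [[1.8,9.9,0],[0,0,0],1],
    [[1.8,14.9,0],[0,0,0],1],
    [[2.3,19.9,0],[0,0,0],1],
    [[3.3,24.8,0],[0,0,0],1],
    [[4.9,29.7,0],[0,0,0],1],
    [[6.9,34.3,0],[0,0,0],1],
    [[9.5,38.7,0],[0,0,0],1],
    [[12.5,42.8,0],[0,0,0],1],
  ],
)

```text
time: 9.4
tcp_pos: [0.4859, -0.0169, 0.0354]
tcp_rot: [-3.14, -0.001, -0.001]
contact_force: [-2.8, -0.5, 2.0]
width: 0.0
```

```bash
python3 look.py t5; python3 nx.py .486 -.0161 219 43; python3 - <<'E'
from h import *
p,d=cams.camera('scene'); cv2.imwrite('pics/s5.png',cv2.resize(p[110:230,260:400],None,fx=5,fy=5)[:,:,::-1])
E
```

```text
9.4 tcp [ 0.4859 -0.0169  0.0354] F [-2.8 -0.5  2. ]
red (26, np.float64(301.81), np.float64(255.81)) [-0.0061  0.0375  0.065 ] 0.038 99.3
[[3.4, 3.8], [7.3, 7.2], [11.4, 10.1], [15.9, 12.5], [20.5, 14.5], [25.3, 15.9], [30.1, 16.8], [35.0, 17.2], [39.8, 17.2], [44.6, 17.2], [49.3, 17.2], [54.1, 17.2]] end 0.5401 -0.033299999999999996 279.0
```

View pics/s5.png

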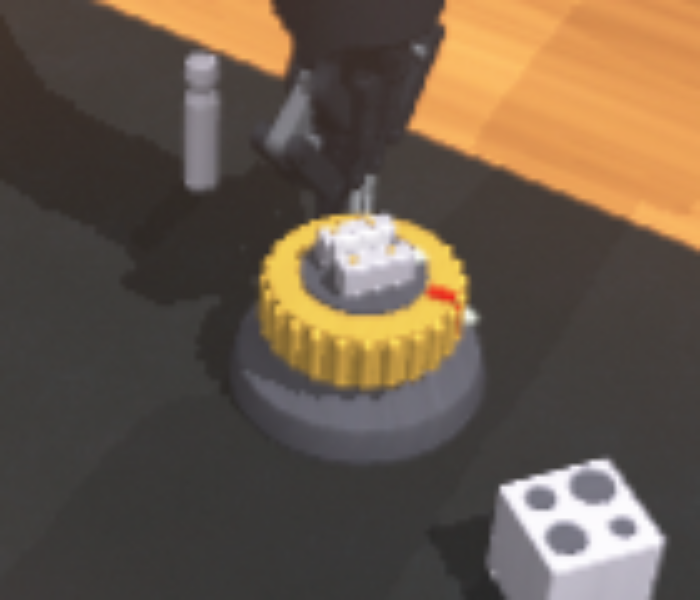

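View pics/t5.png

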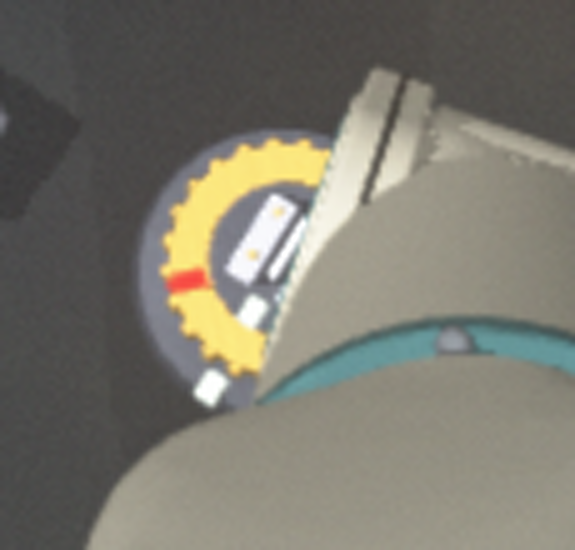

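The mark is at (188,280) in the crop. It is about 46° short of the first pass of the index, and no object has been disturbed.

send_rows(
  rows=[
    [[3.4,3.8,0],[0,0,0],1],
    [[7.3,7.2,0],[0,0,0],1],
    [[11.4,10.1,0],[0,0,0],1],
    [[15.9,12.5,0],[0,0,0],1],
    [[20.5,14.4,0],[0,0,0],1],
    [[25.3,15.8,0],[0,0,0],1],
    [[30.1,16.7,0],[0,0,0],1],
    [[35,17.1,0],[0,0,0],1],
    [[39.8,17.1,0],[0,0,0],1],
    [[44.6,17.1,0],[0,0,0],1],
    [[49.3,17.1,0],[0,0,0],1],
    [[54.1,17.1,0],[0,0,0],1],
  ],
)

```text
time: 11.0
tcp_pos: [0.5407, -0.0351, 0.0356]
tcp_rot: [3.141, -0.0, 0.003]
contact_force: [-1.3, -3.5, 2.0]
width: -0.0002
```

```bash
sed -i 's/\[.5295,.021,0\]/[.5315,.0207,0]/' look.py; python3 look.py t6; python3 nx.py .5401 -.0332 279 43
```

```text
11.0 tcp [ 0.5407 -0.0351  0.0356] F [-1.3 -3.5  2. ]
[[4.8, -0.1], [9.7, -0.8], [14.5, -2.0], [19.2, -3.7], [23.7, -6.0], [28.0, -8.7], [32.0, -11.9], [35.6, -15.5], [38.8, -19.5], [41.5, -23.8], [43.8, -28.4], [45.5, -33.1]] end 0.5856 -9.999999999999593e-05 339.0
```

send_rows(
  rows=[
    [[4.8,-0.4,0],[0,0,0],1],
    [[9.7,-1.1,0],[0,0,0],1],
    [[14.5,-2.5,0],[0,0,0],1],
    [[19.2,-4.2,0],[0,0,0],1],
    [[23.7,-6.4,0],[0,0,0],1],
    [[28,-9.2,0],[0,0,0],1],
    [[32,-12.4,0],[0,0,0],1],
    [[35.6,-15.8,0],[0,0,0],1],
    [[38.8,-19.8,0],[0,0,0],1],
    [[41.5,-24,0],[0,0,0],1],
    [[43.8,-28.4,0],[0,0,0],1],
    [[45.5,-33.1,0],[0,0,0],1],
  ],
)

```text
time: 12.55
tcp_pos: [0.5864, -0.0001, 0.0357]
tcp_rot: [-3.141, -0.001, -0.004]
contact_force: [3.6, -4.1, -1.0]
width: -0.0003
```

```bash
python3 look.py t7; python3 nx.py .5856 -.0001 339 43
```

```text
12.55 tcp [ 5.864e-01 -1.000e-04  3.570e-02] F [ 3.6 -4.1 -1. ]
[[1.3, -4.9], [1.9, -9.9], [2.1, -14.9], [2.1, -19.8], [2.1, -24.7], [2.1, -29.7], [1.6, -34.7], [0.6, -39.6], [-1.0, -44.5], [-3.0, -49.1], [-5.6, -53.5], [-8.6, -57.6]] end 0.577 0.057499999999999996 399.0
```

View pics/t7.png

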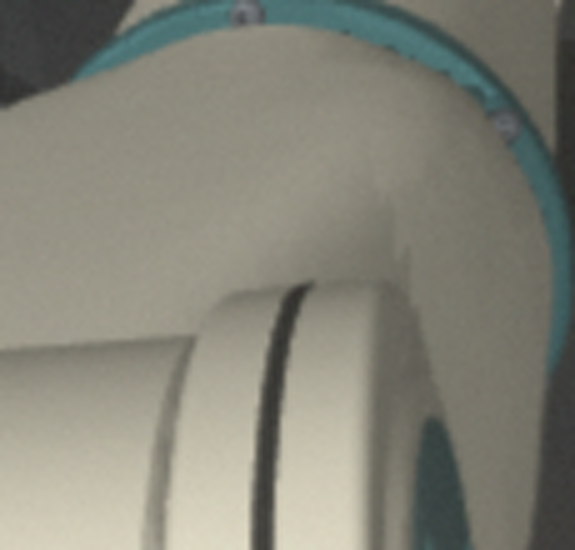

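send_rows(
  rows=[
    [[1.3,-4.9,0],[0,0,0],1],
    [[1.9,-9.9,0],[0,0,0],1],
    [[2.1,-14.9,0],[0,0,0],1],
    [[2.1,-19.8,0],[0,0,0],1],
    [[2.1,-24.7,0],[0,0,0],1],
    [[2.1,-29.7,0],[0,0,0],1],
    [[1.6,-34.7,0],[0,0,0],1],
    [[0.6,-39.6,0],[0,0,0],1],
    [[-1,-44.5,0],[0,0,0],1],
    [[-3,-49.1,0],[0,0,0],1],
    [[-5.6,-53.5,0],[0,0,0],1],
    [[-8.6,-57.6,0],[0,0,0],1],
  ],
)

```text
time: 14.1
tcp_pos: [0.5768, 0.0586, 0.0359]
tcp_rot: [-3.139, -0.002, -0.002]
contact_force: [4.6, 1.4, 3.7]
width: 0.0004
```

```bash
python3 look.py t8; python3 nx.py .577 .0575 399 43
```

```text
14.1 tcp [0.5768 0.0586 0.0359] F [4.6 1.4 3.7]
red (25, np.float64(336.2), np.float64(237.8)) [ 0.0236 -0.0273  0.065 ] 0.0361 -49.1
[[-3.4, -3.8], [-7.3, -7.2], [-11.4, -10.1], [-15.9, -12.5], [-20.5, -14.5], [-25.3, -15.9], [-30.1, -16.8], [-35.0, -17.2], [-39.8, -17.2], [-44.6, -17.2], [-49.3, -17.2], [-54.1, -17.2]] end 0.5228999999999999 0.0747 459.0
```

View pics/t8.png

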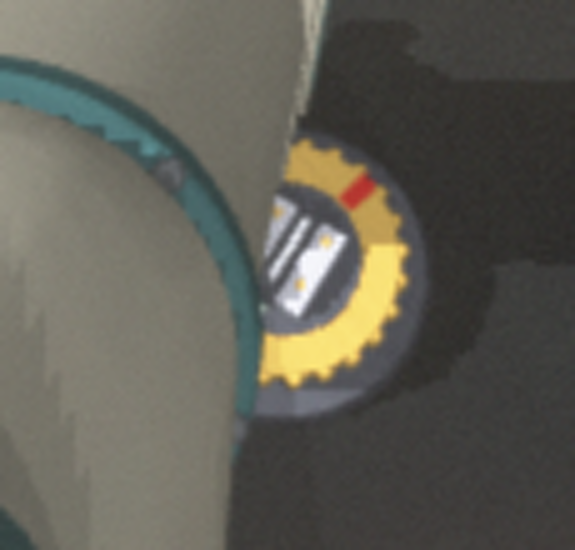

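send_rows(
  rows=[
    [[-3.4,-3.7,0],[0,0,0],1],
    [[-7.3,-7.1,0],[0,0,0],1],
    [[-11.4,-9.9,0],[0,0,0],1],
    [[-15.9,-12.3,0],[0,0,0],1],
    [[-20.5,-14.3,0],[0,0,0],1],
    [[-25.3,-15.7,0],[0,0,0],1],
    [[-30.1,-16.6,0],[0,0,0],1],
    [[-35,-17,0],[0,0,0],1],
    [[-39.8,-17,0],[0,0,0],1],
    [[-44.6,-17,0],[0,0,0],1],
    [[-49.3,-17,0],[0,0,0],1],
    [[-54.1,-17,0],[0,0,0],1],
  ],
)

```text
time: 15.65
tcp_pos: [0.5211, 0.0787, 0.0357]
tcp_rot: [-3.135, -0.007, 0.003]
contact_force: [1.5, 7.9, 4.6]
width: 0.0001
```

```bash
python3 look.py t9; python3 nx.py .5229 .0745 459 42.5
```

```text
15.65 tcp [0.5211 0.0787 0.0357] F [1.5 7.9 4.6]
[[-4.7, 0.5], [-9.5, 1.2], [-14.3, 2.4], [-19.0, 4.1], [-23.4, 6.3], [-27.7, 9.0], [-31.6, 12.2], [-35.2, 15.7], [-38.4, 19.7], [-41.1, 23.9], [-43.3, 28.5], [-45.1, 33.2]] end 0.4778 0.041299999999999996 519.0
```

send_rows(
  rows=[
    [[-4.7,0.3,0],[0,0,0],1],
    [[-9.5,1,0],[0,0,0],1],
    [[-14.3,2.2,0],[0,0,0],1],
    [[-19,4,0],[0,0,0],1],
    [[-23.4,6.3,0],[0,0,0],1],
    [[-27.7,9,0],[0,0,0],1],
    [[-31.6,12.2,0],[0,0,0],1],
    [[-35.2,15.7,0],[0,0,0],1],
    [[-38.4,19.7,0],[0,0,0],1],
    [[-41.1,23.9,0],[0,0,0],1],
    [[-43.3,28.5,0],[0,0,0],1],
    [[-45.1,33.2,0],[0,0,0],1],
  ],
)

```text
time: 17.2
tcp_pos: [0.4761, 0.0411, 0.0353]
tcp_rot: [-3.14, -0.002, 0.003]
contact_force: [-4.7, 4.8, 0.9]
width: 0.0002
```

```bash
python3 look.py t10; python3 nx.py .4778 .0413 519 42.7;  python3 - <<'E'
from h import *
p,d=cams.camera('scene'); cv2.imwrite('pics/s10.png',cv2.resize(p[110:230,260:400],None,fx=5,fy=5)[:,:,::-1])
E
```

```text
17.2 tcp [0.4761 0.0411 0.0353] F [-4.7  4.8  0.9]
[[-1.4, 4.8], [-2.0, 9.8], [-2.2, 14.7], [-2.2, 19.6], [-2.2, 24.5], [-2.2, 29.4], [-1.7, 34.4], [-0.7, 39.3], [0.8, 44.1], [2.9, 48.8], [5.4, 53.2], [8.4, 57.3]] end 0.4862 -0.015999999999999993 579.0
```

View pics/s10.png

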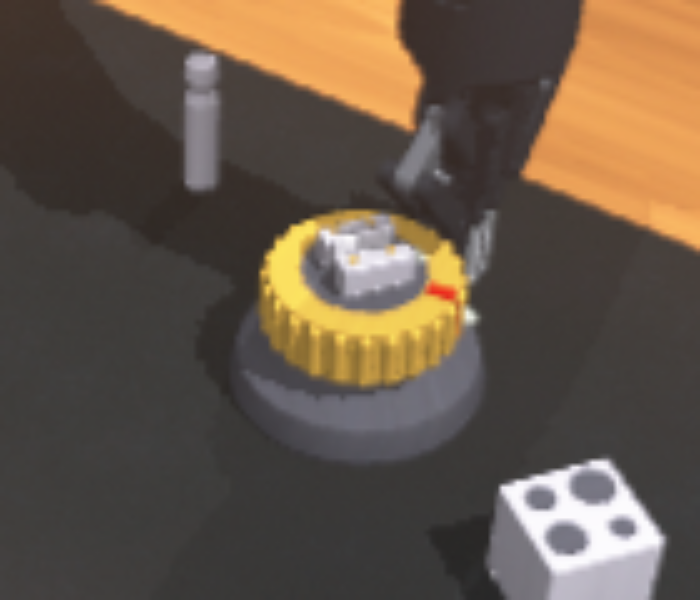

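The mark is at (440,292) in the crop, as it was in s5, so about 48° of the second lap remain. I'll go most of the way and then back off to measure.

send_rows(
  rows=[
    [[-1.2,4.8,0],[0,0,0],1],
    [[-1.8,9.8,0],[0,0,0],1],
    [[-2,14.7,0],[0,0,0],1],
    [[-2.1,19.6,0],[0,0,0],1],
    [[-2.1,24.5,0],[0,0,0],1],
    [[-12,24.5,0],[0,0,0],1],
    [[-17,24.5,0],[0,0,0],1],
  ],
)

```text
time: 18.18
tcp_pos: [0.4609, 0.0157, 0.0356]
tcp_rot: [-3.141, 0.0, -0.004]
contact_force: [0.7, 0.1, 0.4]
width: 0.0003
```

```bash
python3 look.py t11; python3 - <<'E'
from h import *
p,d=cams.camera('scene'); cv2.imwrite('pics/s11.png',cv2.resize(p[130:210,290:380],None,fx=7,fy=7)[:,:,::-1])
E
```

```text
18.175 tcp [0.4609 0.0157 0.0356] F [0.7 0.1 0.4]
```

View pics/s11.png

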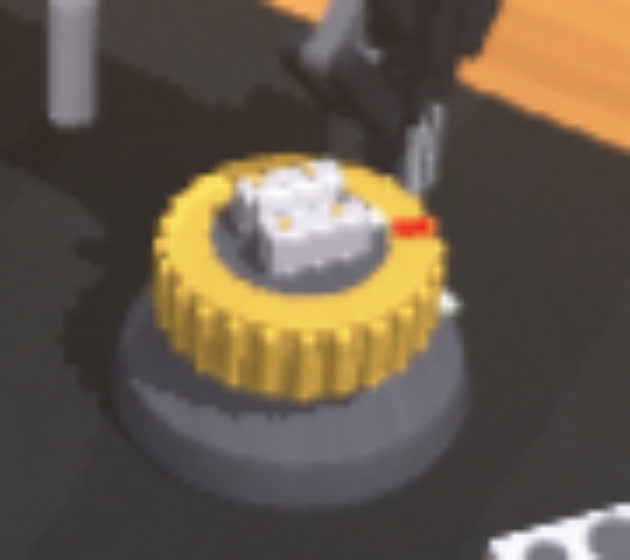

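View pics/t11.png

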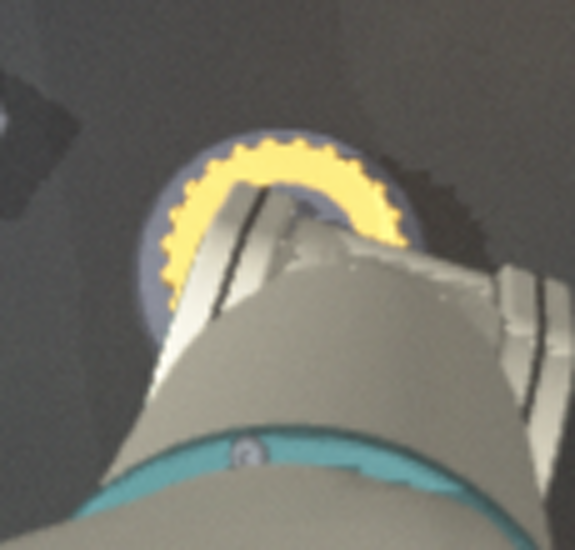

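send_rows(
  rows=[
    [[0,0,-40],[0,0,0],1],
    [[0,0,-90],[0,0,0],1],
    [[0,40,-110],[0,0,0],1],
    [[0,90,-115],[0,0,0],1],
    [[0,140,-115],[0,0,0],1],
    [[0,190,-115],[0,0,0],1],
    [[0,215,-115],[0,0,0],1],
  ],
)

```text
time: 19.15
tcp_pos: [0.4608, -0.2024, 0.1505]
tcp_rot: [3.141, -0.004, 0.004]
contact_force: [0.1, -1.3, -0.1]
width: 0.0003
```

```bash
cat > fin.py <<'E'
from h import *
import sys
n=sys.argv[1]; s=read_state(); print(s['time'],s['tcp_pos'].round(4))
for cam,(a,b,e,f) in (('top',(200,310,265,380)),('scene',(130,210,290,380))):
    p,d=cams.camera(cam); c=cams.get_calibration(cam)
    cv2.imwrite(f'pics/{n}{cam}.png',cv2.resize(p[a:b,e:f],None,fx=5,fy=5,interpolation=cv2.INTER_CUBIC)[:,:,::-1])
    q=np.zeros_like(p); q[a:b,e:f]=p[a:b,e:f]
    h=cv2.cvtColor(q,cv2.COLOR_RGB2HSV).astype(int); H,S,V=h[...,0],h[...,1],h[...,2]
    rd=((H<11)|(H>170))&(S>110)&(V>80); wh=(S<45)&(V>165)
    for m,nm,z in((rd,'red',.0665),(wh,'wh',.067),(wh,'whblk',.024)):
        for k in cents(m,6): print(cam,nm,k,(onz(c,k[1],k[2],z)).round(4))
    if cam=='top':
        y=((H>15)&(H<35)&(S>70)&(V>110)); y=y|rd
        hu=cv2.convexHull(np.argwhere(y)[:,::-1].astype(np.float32)); el=cv2.fitEllipse(hu); print('collar',el,onz(c,*el[0],.0645))
E
python3 fin.py f1
```

```text
19.15 [ 0.4608 -0.2024  0.1505]
top red (27, np.float64(307.15), np.float64(265.78)) [0.5046 0.049  0.0665]
top wh (319, np.float64(320.86), np.float64(251.6)) [0.5299 0.023  0.067 ]
top wh (35, np.float64(306.91), np.float64(276.86)) [0.4845 0.05   0.067 ]
top wh (17, np.float64(295.94), np.float64(259.18)) [0.5173 0.0694 0.067 ]
top whblk (319, np.float64(320.86), np.float64(251.6)) [0.5346 0.022  0.024 ]
top whblk (35, np.float64(306.91), np.float64(276.86)) [0.487  0.0503 0.024 ]
top whblk (17, np.float64(295.94), np.float64(259.18)) [0.5214 0.0706 0.024 ]
collar ((321.59930419921875, 251.90606689453125), (49.67123031616211, 50.1187744140625), 177.53231811523438) [0.52961308 0.0215523  0.0645    ]
scene red (16, np.float64(349.06), np.float64(162.06)) [0.5039 0.0483 0.0665]
scene wh (187, np.float64(333.89), np.float64(160.55)) [0.5199 0.0185 0.067 ]
scene wh (68, np.float64(369.26), np.float64(206.24)) [0.5982 0.151  0.067 ]
scene wh (66, np.float64(300.58), np.float64(137.88)) [ 0.4953 -0.0915  0.067 ]
scene wh (6, np.float64(353.5), np.float64(173.0)) [0.5305 0.0754 0.067 ]
scene whblk (187, np.float64(333.89), np.float64(160.55)) [ 0.4742 -0.0075  0.024 ]
scene whblk (68, np.float64(369.26), np.float64(206.24)) [0.5587 0.1356 0.024 ]
scene whblk (66, np.float64(300.58), np.float64(137.88)) [ 0.4477 -0.1262  0.024 ]
scene whblk (6, np.float64(353.5), np.float64(173.0)) [0.4856 0.0539 0.024 ]
```

View pics/f1top.png

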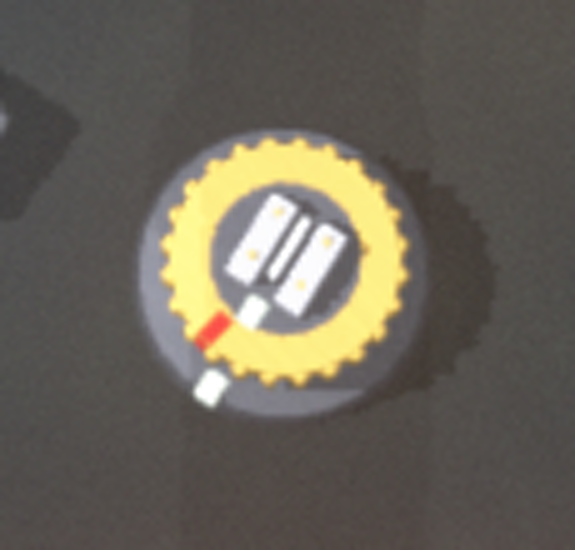

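The mark is at (213,330) in the crop, with the index line at (253,310) and the block at (211,387). That leaves about 13.5°, or roughly 10.5 mm of finger travel, so I'll make a short stroke on the -x side.

send_rows(
  rows=[
    [[0,-50,0],[0,0,0],1],
    [[0,-100,0],[0,0,0],1],
    [[0,-150,0],[0,0,0],1],
    [[0,-200,0],[0,0,0],1],
    [[0,-228,0],[0,0,0],1],
    [[0,-228,40],[0,0,0],1],
    [[0,-228,85],[0,0,0],1],
    [[0,-228,115],[0,0,0],1],
    [[5,-228,115],[0,0,0],1],
    [[10,-228,115],[0,0,0],1],
    [[13,-228,115],[0,0,0],1],
    [[15,-228,115],[0,0,0],1],
  ],
)

```text
time: 20.75
tcp_pos: [0.472, 0.0302, 0.0363]
tcp_rot: [-3.139, -0.002, 0.009]
contact_force: [-9.5, -0.2, 6.0]
width: -0.0002
```

send_rows(
  rows=[
    [[0,3,0],[0,0,0],1],
    [[0,6,0],[0,0,0],1],
    [[0,9,0],[0,0,0],1],
    [[0,11,0],[0,0,0],1],
    [[0,11,0],[0,0,0],1],
    [[-6,11,0],[0,0,0],1],
    [[-15,11,0],[0,0,0],1],
    [[-15,11,-40],[0,0,0],1],
    [[-15,11,-90],[0,0,0],1],
    [[-15,60,-115],[0,0,0],1],
    [[-15,120,-115],[0,0,0],1],
    [[-15,180,-115],[0,0,0],1],
  ],
)

```text
time: 22.25
tcp_pos: [0.4614, -0.152, 0.1513]
tcp_rot: [-3.141, -0.004, -0.006]
contact_force: [1.6, 0.0, 1.2]
width: 0.0001
```

send_rows(
  rows=[
    [[0,30,0],[0,0,0],1],
    [[0,48,0],[0,0,0],1],
    [[0,48,0],[0,0,0],1],
  ],
)

```text
time: 22.62
tcp_pos: [0.4606, -0.1991, 0.1502]
tcp_rot: [-3.14, 0.001, -0.002]
contact_force: [0.3, 0.5, -0.5]
width: -0.0001
```

```bash
python3 fin.py f2 | grep -v whblk
```

```text
22.625 [ 0.4606 -0.1991  0.1502]
top red (27, np.float64(310.67), np.float64(268.67)) [0.4992 0.0427 0.0665]
top wh (320, np.float64(320.87), np.float64(251.56)) [0.53   0.0229 0.067 ]
top wh (35, np.float64(306.74), np.float64(276.89)) [0.4844 0.0503 0.067 ]
top wh (10, np.float64(295.4), np.float64(259.3)) [0.5171 0.0704 0.067 ]
collar ((321.5397644042969, 251.85430908203125), (49.59653854370117, 50.03560256958008), 1.0388875007629395) [0.52971225 0.0216597  0.0645    ]
scene red (15, np.float64(347.6), np.float64(159.87)) [0.4992 0.0417 0.0665]
scene wh (187, np.float64(333.89), np.float64(160.55)) [0.5199 0.0185 0.067 ]
scene wh (68, np.float64(369.26), np.float64(206.24)) [0.5982 0.151  0.067 ]
scene wh (65, np.float64(300.62), np.float64(137.98)) [ 0.4956 -0.0912  0.067 ]
scene wh (6, np.float64(353.5), np.float64(173.0)) [0.5305 0.0754 0.067 ]
```

View pics/f2top.png

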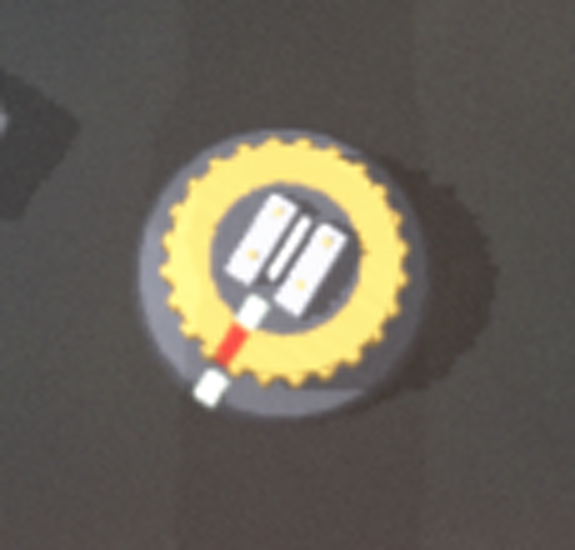

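```bash
python3 -c "
from station import job; print(job.close_job())"
```

```text
the job is handed in; nothing more can be done
None
```

I loosened the collar by rolling the shut fingertips anticlockwise around its rim for about one and a half orbits. I finished with a short stroke of about 11 mm, then backed away and handed the job in at about 22.7 s.

- **Position of the mark:** in the last top view it lies in line with the index line and the white block, at 145.3° against about 145.5–146° for the index. It is within about 1° by both the radial angle and the straight-line check, and the scene camera agreed to about 1 mm.
- **Turns:** I followed the mark in the pictures through the first pass of the index to the second. It was hidden behind the arm at the first pass itself; I inferred that pass from the pictures on either side.
- **Mid-run slip:** contact was lost once on a finger corner, so the collar turned less than planned there. I corrected my estimate of the axis by about 2 mm in x, pressed slightly deeper, and carried on.
- **Forces and other objects:** the readings at the end of each move stayed around 12 N or less. The block and punch looked unmoved in the pictures. I did not measure the hammer again, but the fingertip stayed above it throughout.

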